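# Ratchet the riser clamp tight

## Task

Use the ratchet wrench to tighten the sloping clamp's finned nut clockwise all the way to its end stop, swinging the wrench back and forth between the guard posts and keeping it on the nut, letting it click back on each return stroke, until the nut is tight. Turn the nut only with the wrench, not with the fingers; then lay the wrench back flat on its clear rest, the way it lay before, leaving the jar and shaker nearby where they stand.

Things in the scene. Friction and masses are not known exactly. Their poses are not given: they have to be found in the camera images.
- nut_seat (a point): Point on the nut's axis, 8 mm above the clamp's sloping top plate: where the centre of the wrench's ring lies when the ring sits on the plate round the nut (ring down within 10 mm of it is on). Axes fixed to the clamp: z = the nut's axis, leaning 25 degrees from vertical towards the clamp's front (robot side); -x = straight down the slope; y = level across.
- clamp: Fixed aluminium clamp, 170 mm high, sloping top plate 116 x 116 mm; heading within 12 degrees of +x. Three steel guard posts (12 mm thick, 32 mm high) stand on the plate 50 mm from the nut's axis: two 61 degrees either side of down-slope, one straight up-slope. The handle goes between the lower two, and swings about 43 degrees either way from down-slope. Origin on the counter, below the nut.
- starnut: Steel nut square on the sloping plate: hub 24 mm across, 32 mm high, with 15 upright radial fins (one each 24 degrees, 48 mm across the fins, 26 mm high, 3 mm thick, thinner at the rounded tops and stepped in 2 mm there). Origin on its axis at the plate. Turns with joint nut.
- nut (a joint): Turn of the nut, rad; grows as it is tightened (clockwise seen from above the plate); starts between 0.5 and 1.0, hard end stop at 3.0 (tight). It turns stiffly (about 0.35 N m) and stays where it is left.
- wrench_head (a point): Centre of the loose ratchet wrench's ring, half-way up. Ring 72 mm outside, 53 mm clear inside (2.5 mm play round the fins), 16 mm thick; straight handle in line, its end 156 mm from the ring's centre. Axes: x = from the handle towards the ring; z = out of the upper side (it starts right side up and must be used so); y across.
- wrench_grip (a point): Where to hold the wrench: on the black rubber handle, half-way up, 95 mm from the ring's centre. The handle here is 20 mm wide (across y) and 16 mm thick. Same axes as wrench_head.
- wrench: The whole wrench, steel, 192 mm long, about 0.28 to 0.45 kg, centre of mass some 60 mm from the ring's centre along the handle. Origin at its underside, 65 mm from the ring's centre; axes as wrench_head.
- pawl (a joint): Spring pawl inside the ring on the handle side, 3 mm thick; 0 = pointing to the centre, up to 1.5 rad folded. Swung clockwise (from above) it drives the nut; counter-clockwise it folds and clicks over the fins with little force. A drive stroke starts with some 25 degrees of idle; a 50 degree swing gains 24, a 78 degree swing 48 (whole fins). Put on, it may land on a fin's top: swing a few degrees and it drops.
- rest_top (a point): Middle of the wrench's fixed clear acrylic rest, 30 mm above the counter, level with its pad (50 x 70 mm, centre at x = +65 mm) and bar (12 x 70 mm, at x = -82 mm); base 210 x 80 x 5 mm; open between, so fingers can straddle the handle. z up, x towards the pad. The wrench lies with its ring on the pad (ring centre at x = 65, z = 8 mm) and handle end on the bar.
- jar: Empty glass spice jar, 52 mm across, 90 mm high, standing behind the work area near the middle; origin under its centre. Leave alone.
- shaker: Stainless salt shaker, 48 mm across, 90 mm high, near the jar; origin under its centre. Leave alone.
Things that resemble listed ones, but are neither listed nor needed, are in the scene too. There is more than one size of the wrench; the one meant has the size given above.

How it is judged (in metres and radians):
On the way, in this order (a step that is already met when the one before it is completed fails the run):
1. the wrench's ring is down round the nut and square with it (within 10 mm of its seat, 10 degrees) (distance between wrench_head and nut_seat below 0.01 m and angle between the z axis of wrench_head and the z axis of nut_seat, either way round below 0.175 rad), for 0.2 s.
2. the nut is turned to its end stop (within 0.08 rad) with the wrench still on it (value of joint nut above 2.92 rad and distance between wrench_head and nut_seat below 0.025 m), for 0.2 s.
At the end, for the whole second after the job is handed in: The nut is at its end stop (within 0.1 rad) and the wrench lies still and flat, right side up, on its rest: ring on the pad (30 to 95 mm along the rest from its middle, within 30 mm sideways), within 20 degrees of the rest's direction, released (value of joint nut above 2.9 rad and horizontal distance between wrench_head and rest_top below 0.095 m and x of wrench_head in the frame of rest_top above 0.03 m and y of wrench_head in the frame of rest_top between -0.03 and 0.03 m and z of wrench_head in the frame of rest_top between 0.004 and 0.013 m and angle between wrench_head's own z axis and vertical below 0.1 rad and angle between the x axis of wrench_head and the x axis of rest_top, either way round below 0.35 rad and linear speed of wrench below 0.02 m/s); the robot touches nothing.
It fails at once if the nut is touched or turned with the fingers (contact force between the fingers and starnut above 1.5 N).
It fails at once if the wrench is taken off the nut part-way, before it is tight (value of joint nut between 1.2 and 2.85 rad and distance between wrench_head and nut_seat above 0.04 m).
It fails at once if the jar or the shaker is pushed 30 mm or knocked over (distance of any of jar, shaker from where it was at the start of the episode above 0.03 m or angle between any of jar, shaker's own z axis and vertical above 0.4 rad).
It also fails if it takes over 72 s, if anything falls off the work surface, if the arm or the gripper's body presses on something with over 40 N, if the wrist force passes 120 N, or if a joint passes its speed limit or range.

## Robot

A 6-joint arm with a two-finger parallel gripper is mounted at the origin on the work surface. World frame = base frame: x ahead of the robot, y to its left, z up, the work surface at z = 0. Lengths are in mm, angles in rad, forces in N, time in s.
With the tool pointing down it reaches from about 275 to 1000 mm from the base axis. Payload 8.4 kg.
Tool frame: the origin (TCP) lies midway between the tips of the shut fingers; the grasp point (between the pads) lies 19 mm behind it (r.grip_point_offset is the distance from the TCP to the grasp point, in mm); z points along the fingers, y is the line along which they close (so a half turn about z gives the same grasp; the last joint's range is limited). The gripper opens to 85 mm and grips with 20 to 120 N. Pads are 22 mm wide; open, the fingers measure 114 mm over their backs; the gripper's body (76 mm by 85 mm) begins 54 mm behind the grasp point. The pads swing forward as they close: fully open they stand 13 mm farther back than shut.
Start: joints at [1.148, 0.353, 1.633, -0, 1.155, -0.002], TCP at [255.306, 570.48, 231.281] pointing down, gripper open.
Joint ranges: [-2.63, 2.63], [-0.92, 2.1], [0.06, 2.66], [-1.3, 4.44], [0, 2.69], [-3.02, 3.02]. Speed limits (rad/s): [2.22, 2.22, 2.79, 3.14, 3.14, 3.14].

## Interface

Orientations are given as [roll, pitch, yaw] about the fixed x, y, z axes, in that order (R = Rz(yaw) Ry(pitch) Rx(roll)).
In Python, from rig import r gives the robot as it stands. The module is installed in compiled form; this text tells all that it offers.
- The arm moves only by the shell command python3 -m creep 'ROWS' [FORCE]. ROWS is text: rows parted by semicolons, each of 7 numbers parted by spaces: the turn, a rotation vector about the tool's x, y, z in degrees, then the shift along the tool's x, y, z in m, then the closure in counts, from 0 (fully open) to 255 (shut). A call has 1 to 8 rows; each row is the pose to reach, as a shift and turn from the pose commanded when the call began, along the tool's axes at that moment; what a row does not reach only later rows make up. A row lasts 1/8 s, in which the tool goes at most 62.5 mm and 10.7 degrees, less where a joint would pass 70% of its speed; a pose out of reach is approached as far as the arm can. A call with a gripper value outside its range is refused whole. The fingers move at their own pace and stop on an object; FORCE is the grip in N (left out, the last holds). Time passes only in rows, so rows that repeat a pose let the fingers close. It gives the time, the measured TCP pose, the force, the opening and the grip force at its end, in the units of the state.
- r.sense(): the state, without advancing time (a new reading comes with each control period).
- r.grab_frame(name): name is "scene" or "top" or "wrist"; returns a dict with "img" (480x640x3 uint8, red, green, blue), "range_z" (480x640 float32, mm along the optical axis (not along the pixel's ray), 0 where there is no reading), "K" (3x3 intrinsics, pixels), "D" ([k1, k2, p1, p2, k3] as OpenCV has them; the pictures are not rectified), "world_from_camera" (4x4, takes a point from camera to world coordinates). Camera axes: x right, y up, looking along -z (the intrinsics and any distortion apply to the point x, -y, -z); pixel columns grow to the right and rows downward; lengths in mm; the calibration is good to about 2 mm. A picture is of the moment at which its call begins.
- r.sign_off(): hands the job in; it is judged then, once.
The state is a dict: "clock": time; "qpos": joint angles; "qvel": joint speeds; "joint_efforts": joint torques, N m; "eef_pos": TCP position; "tcp_rot": TCP orientation; "contact_force": force on the tool from outside, world axes, zero at the start; "wrist_torque": the same for the moment, N m; "opening": opening from 0.0 (shut) to 1.0 (fully open); "grasp_force": force on a finger pad.
Only numpy, scipy, OpenCV 4.12 (cv2) and the standard library are available. Lean on these libraries where they do the work, as an engineer would, in place of code of your own. Each camera call takes 0.05 s, during which the arm holds its last target. There are 200 camera calls.

## Working session

There is one attempt and no reset: what is moved stays moved. The work goes in short steps, Python scripts to look and compute and a shell command to move; the robot and the scene stay as the last step left them, time stands still between calls to the robot, and variables do not carry over. Pictures are saved under pics/ and viewed, at most 10 in all, crops included, and the job is handed in when it is done.

```bash
mkdir -p pics; cat > h.py <<'E'
import numpy as np, cv2
from rig import r
from scipy.spatial.transform import Rotation as R
def grab(n,save=None):
    f=r.grab_frame(n)
    if save: cv2.imwrite('pics/'+save,f['img'][:,:,::-1])
    return f
def ray(f,uv):
    uv=np.array(uv,float).reshape(-1,1,2)
    p=cv2.undistortPoints(uv,f['K'],np.array(f['D'],float)).reshape(-1,2)
    T=f['world_from_camera']
    d=np.c_[p[:,0],-p[:,1],-np.ones(len(p))]@T[:3,:3].T
    return T[:3,3],d
def onz(f,uv,z):
    o,d=ray(f,uv); return o+d*((z-o[2])/d[:,2])[:,None]
def depth(f,uv):
    o,d=ray(f,uv); z=np.array([f['range_z'][int(v),int(u)] for u,v in np.reshape(uv,(-1,2))]); return o+d*z[:,None]
def cloud(f):
    h,w=f['range_z'].shape; g=np.stack(np.meshgrid(np.arange(w),np.arange(h)),-1).reshape(-1,2)
    o,d=ray(f,g); return (o+d*f['range_z'].reshape(-1,1)).reshape(h,w,3)
E
python3 - <<'E'
from h import *
for n in('scene','top'):
    f=grab(n,n+'0.png'); np.savez(n+'0.npz',**f); print(n,f['world_from_camera'].round(2).tolist(),f['K'].tolist(),f['D'])
s=r.sense(); print(s['clock'],s['eef_pos'],s['tcp_rot'],s['contact_force'])
E
```

```text
scene [[0.43, -0.56, 0.71, 1097.2], [0.9, 0.28, -0.33, -295.75], [-0.01, 0.78, 0.63, 537.17], [0.0, 0.0, 0.0, 1.0]] [[439.7135352891674, 0.0, 320.74828673833616], [0.0, 439.7135352891674, 235.37385539664282], [0.0, 0.0, 1.0]] [-0.09547418  0.          0.          0.          0.        ]
top [[-0.02, 0.99, -0.1, 497.47], [-1.0, -0.02, 0.03, -43.58], [0.03, 0.1, 0.99, 1175.86], [0.0, 0.0, 0.0, 1.0]] [[534.8738436030116, 0.0, 320.2952307891396], [0.0, 534.8738436030116, 235.55981734871023], [0.0, 0.0, 1.0]] [-0.07895424  0.          0.          0.          0.        ]
0.1 [255.12316069 570.09085891 230.62081963] [-3.14032622e+00 -1.83964940e-05  2.72080688e+00] [-0.13953398  0.24868609  0.74398426]
```

View pics/top0.png

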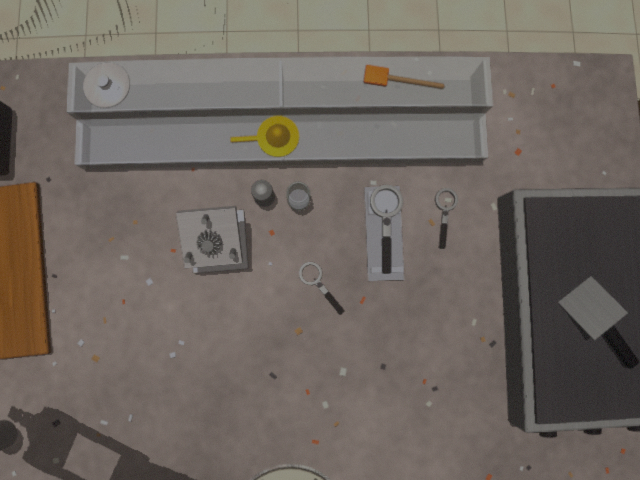

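View pics/scene0.png

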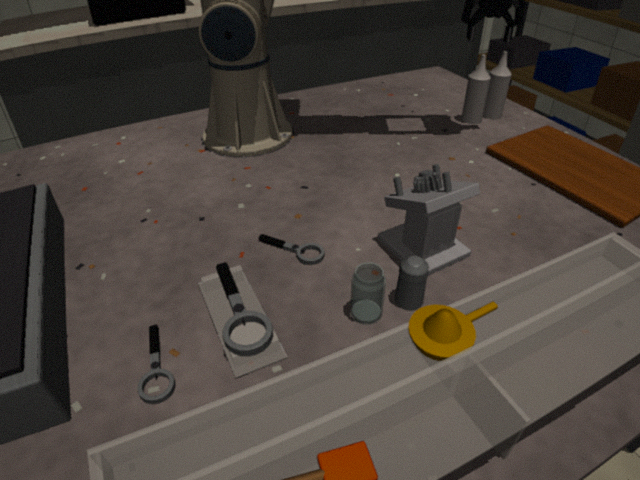

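Candidates in the top picture: wrench A on a clear rest, ring (386,203), handle to (387,272). Wrench B: ring (311,273), handle to (342,313). Wrench C: ring (445,200), handle to (443,248). A is the largest and lies on the rest, so it is the likely one. I'll check its size and view a crop.

```bash
python3 - <<'E'
from h import *
f=dict(np.load('top0.npz'));img=f['img']
C=cloud(f)
def L(a,b,z): 
    p=onz(f,[a,b],z); return p.round(0).tolist(),np.linalg.norm(p[0]-p[1]).round(0)
print('A',L((386,185),(387,273),45)); print('B',L((306,263),(342,313),12)); print('C',L((445,190),(443,248),12))
# black handles
hsv=cv2.cvtColor(img,cv2.COLOR_RGB2HSV)
m=((img.max(2)<45)&(np.arange(480)[:,None]>180)&(np.arange(480)[:,None]<330)).astype(np.uint8); m[:,:290]=0;m[:,480:]=0
n,l,st,ce=cv2.connectedComponentsWithStats(m)
for i in range(1,n):
    if st[i,4]>40: print(st[i],ce[i])
# ring A: circle fit on light pixels
c=img[170:290,355:465]; cv2.imwrite('pics/cropA.png',cv2.resize(c[:,:,::-1],None,fx=5,fy=5,interpolation=cv2.INTER_CUBIC))
# plate depth
c2=img[195:280,165:255]
cv2.imwrite('pics/cropN.png',cv2.resize(c2[:,:,::-1],None,fx=7,fy=7,interpolation=cv2.INTER_CUBIC))
P=C[205:270,175:250].reshape(-1,3); print(np.percentile(P[:,2],[5,25,50,75,90,95,99]).round(0))
for uv in [(206,222),(188,258),(234,256),(209,243)]: print(uv,depth(f,[uv]).round(0))
E
```

```text
A ([[721.0, -222.0, 45.0], [531.0, -218.0, 45.0]], np.float64(190.0))
B ([[558.0, -47.0, 12.0], [448.0, -122.0, 12.0]], np.float64(133.0))
C ([[714.0, -360.0, 12.0], [584.0, -349.0, 12.0]], np.float64(130.0))
[440 224   6  24  64] [442.734375 235.796875]
[383 238   7  27 101] [385.86138614 250.32673267]
[ -1.  17. 123. 141. 149. 152. 173.]
(206, 222) [[630. 141. 175.]]
(188, 258) [[565. 180. 148.]]
(234, 256) [[567.  92. 143.]]
(209, 243) [[592. 138. 157.]]
```

View pics/cropA.png

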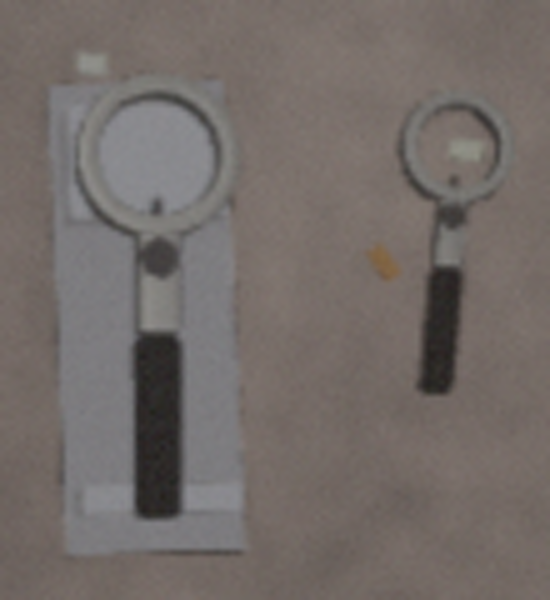

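View pics/cropN.png

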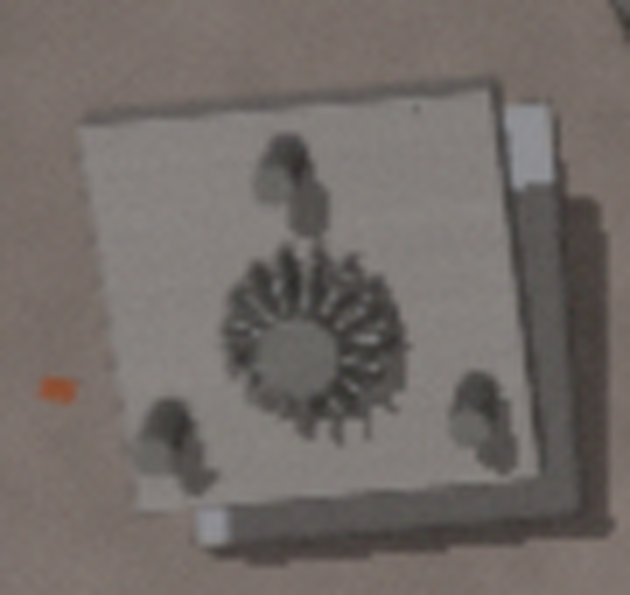

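A measures about 190 mm and the decoys about 130 mm, so A is the wrench meant. In its crop the ring is at (155,155), the handle end at (158,517), and the rest's pad lies under the ring. In the nut crop the hub top is at (297,358) and the post tops are at (273,180), (155,455) and (470,430). Next I'll compute poses.

```bash
cat >> h.py <<'E'
def rel(p,Rm,s=None):
    "turn (deg rotvec) and shift (m) in tool axes from the current pose"
    s=s or r.sense(); R0=R.from_euler('xyz',s['tcp_rot'])
    return (R0.inv()*R.from_matrix(Rm)).as_rotvec(degrees=True).round(1), (R0.inv().apply(np.array(p)-s['eef_pos'])/1000).round(4)
def toolR(wx,wz):
    "tool with z=-wz, x=-wx"
    z=-np.array(wz,float)/np.linalg.norm(wz); x=-np.array(wx,float); x-=x@z*z; x/=np.linalg.norm(x); return np.c_[x,np.cross(z,x),z]
E
python3 - <<'E'
from h import *
f=dict(np.load('top0.npz'));C=cloud(f)
cA=lambda x,y:(355+(x-2)/5,170+(y-2)/5); cN=lambda x,y:(165+(x-3)/7,195+(y-3)/7)
h=onz(f,[cA(155,155)],46)[0]; e=onz(f,[cA(158,517)],46)[0]; print('ring',h,'end',e,'len',np.linalg.norm(h-e),'yaw',np.degrees(np.arctan2(*(h-e)[1::-1])))
# rest base corners z5
b=onz(f,[cA(50,85),cA(226,80),cA(243,552),cA(67,552)],5); print('rest base',b.round(0).tolist(),b.mean(0).round(1))
d=(b[0]+b[1]-b[2]-b[3])/2; print('rest yaw',np.degrees(np.arctan2(d[1],d[0])))
# plate plane
poly=np.array([cN(95,140),cN(475,105),cN(520,460),cN(155,490)],np.int32); m=np.zeros((480,640),np.uint8); cv2.fillPoly(m,[poly],1)
P=C[m>0]; P=P[f['range_z'][m>0]>0]
rng=np.random.default_rng(0); best=0
for _ in range(500):
    a=P[rng.choice(len(P),3,0)]; n=np.cross(a[1]-a[0],a[2]-a[0]); n/=np.linalg.norm(n)+1e-9; k=abs((P-a[0])@n)<2
    if k.sum()>best: best=k.sum(); K=k
Q=P[K]; c=Q.mean(0); n=np.linalg.svd(Q-c)[2][2]; n*=np.sign(n[2]); print('plane',c,n,K.mean(),'tilt',np.degrees(np.arccos(n[2])),'az',np.degrees(np.arctan2(-n[1],-n[0])))
def onplane(uv,n,h): o,d=ray(f,uv); return o+d*(((c-o)@n+h)/(d@n))[:,None]
T=onplane([cN(297,358),cN(273,180),cN(155,455),cN(470,430)],n,32); 
co=onplane([cN(80,125),cN(490,85),cN(540,475),cN(140,510)],n,0)
print('hub',T[0]-32*n,'posts',(T[1:]-32*n).round(1).tolist(),'platectr',co.mean(0)); 
print('post dist',np.linalg.norm(T[1:]-T[0],axis=1))
up=T[1]-(T[2]+T[3])/2; ac=T[3]-T[2]; print('heading',np.degrees(np.arctan2(up[1],up[0])),np.degrees(np.arctan2(ac[0],-ac[1])),'edge',np.degrees(np.arctan2(*(co[0]+co[1]-co[2]-co[3])[1::-1])))
x=(h-e);x/=np.linalg.norm(x); g=np.array([*(h-95*x)[:2],38]); print('grip',g)
Rm=toolR(x,[0,0,1]); print(rel([g[0],g[1],19+100],Rm)); print(rel([g[0],g[1],19+0],Rm))
E
```

```text
ring [ 686.54496976 -220.11171311   46.        ] end [ 531.24719715 -215.91097466   46.        ] len 155.35457630860273 yaw -1.5494485515302119
rest base [[726.0, -181.0, 5.0], [727.0, -260.0, 5.0], [516.0, -259.0, 5.0], [518.0, -182.0, 5.0]] [ 621.8 -220.3    5. ]
rest yaw 0.06294254763981774
plane [610.44192414 143.66042207 130.13179706] [-0.42188935 -0.02012995  0.90642383] 0.5657612580414582 tilt 24.984262835220974 az 2.731728364504291
hub [600.86873972 143.06395457 125.66277135] posts [[647.1, 145.6, 147.2], [575.8, 184.3, 114.9], [580.9, 97.3, 115.4]] platectr [605.3619267  142.92756539 127.75106841]
post dist [51.07065889 49.42801744 50.95215083]
heading 3.967954233205296 3.398888727594854 edge 3.6252442322558447
grip [ 591.57970547 -217.54294325   38.        ]
(array([ -0.1,  -0. , -22.6]), array([-0.6288, -0.5814,  0.1123]))
(array([ -0.1,  -0. , -22.6]), array([-0.6288, -0.5812,  0.2123]))
```

```bash
python3 -m creep '0 0 -11 -0.0446 -0.0419 0 0;0 0 -22.6 -0.0892 -0.0838 0 0;0 0 -22.6 -0.13 -0.12 0 0;0 0 -22.6 -0.175 -0.162 0 0;0 0 -22.6 -0.22 -0.203 0 0;0 0 -22.6 -0.265 -0.245 0 0;0 0 -22.6 -0.31 -0.286 0 0;0 0 -22.6 -0.355 -0.328 0 0' 60
python3 - <<'E'
from h import *
Rm=toolR([1,-.02,0],[0,0,1]); s=r.sense(); print(s['eef_pos'],s['clock'],rel([592,-217.5,119],Rm))
E
```

```text
clock: 1.1
eef_pos: [445.7, 124.2, 231.3]
tcp_rot: [3.141, 0.0, 3.115]
contact_force: [1.4, -0.4, 0.5]
opening: 1.001
grasp_force: 0.0
[445.74952756 124.18909865 231.31516963] 1.1 (array([ 0. ,  0. , -0.4]), array([-0.1551, -0.3378,  0.1123]))
```

```bash
python3 -m creep '0 0 0 -0.026 -0.056 0 0;0 0 0 -0.052 -0.112 0 0;0 0 0 -0.078 -0.168 0 0;0 0 0 -0.104 -0.225 0.02 0;0 0 0 -0.13 -0.282 0.06 0;0 0 0 -0.155 -0.338 0.09 0;0 0 0 -0.155 -0.338 0.112 0;0 0 0 -0.155 -0.338 0.112 0'
python3 - <<'E'
from h import *
f=grab('wrist','w1.png'); np.savez('w1.npz',**f); s=r.sense(); print(s['eef_pos'],s['tcp_rot'])
E
```

```text
clock: 2.1
eef_pos: [589.6, -216.5, 116.3]
tcp_rot: [3.14, -0.005, 3.113]
contact_force: [-1.4, 0.7, -0.4]
opening: 1.0
grasp_force: 0.0
[ 590.26823382 -215.77813989  117.99797698] [ 3.14038333e+00 -3.07681809e-03  3.11417698e+00]
```

View pics/w1.png

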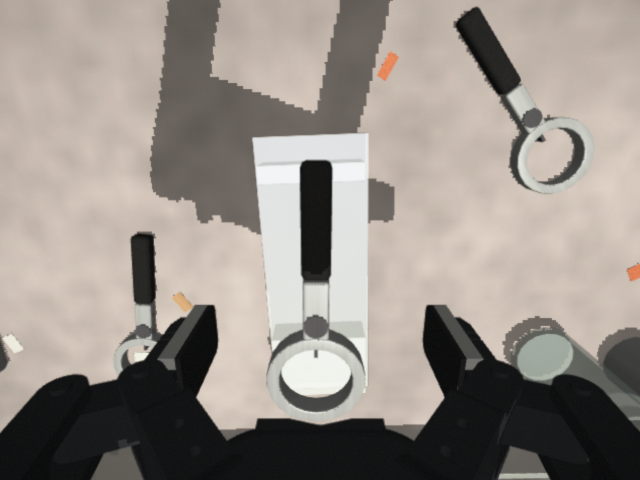

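The wrist view shows the wrench between the fingers: ring centre about (316,377), handle (301–331, 160–281), handle end (316,161). I'll measure it and go down.

```bash
python3 - <<'E'
from h import *
f=dict(np.load('w1.npz')); img=f['img']
m=(img.max(2)<40).astype(np.uint8); m[:, :290]=0; m[:,345:]=0; m[:140]=0; m[290:]=0
ys,xs=np.nonzero(m); print(xs.min(),xs.max(),ys.min(),ys.max())
p=[]
for y in (175,200,225,250,270): 
    x=np.nonzero(m[y])[0]; p.append((x.mean(),y))
q=onz(f,p,46); k=np.polyfit(q[:,0],q[:,1],1); print('handle line yaw',np.degrees(np.arctan(k[0])))
e=onz(f,[(316,ys.min())],46)[0]; R_=onz(f,[(315.5,375)],46)[0]; print('end',e,'ring',R_)
s=dict(r.sense()); 
x=np.array([1,k[0],0]); x/=np.linalg.norm(x); h=e+156*x; g=h-95*x; print('head',h,'grip',g,np.polyval(k,g[0]))
Rm=toolR(x,[0,0,1]); print(s['eef_pos'],rel([g[0],np.polyval(k,g[0]),19],Rm,s))
E
```

```text
301 330 161 279
handle line yaw -1.8840613737054606
end [ 531.55580489 -217.09286808   46.        ] ring [ 681.52437252 -222.31263802   46.        ]
head [ 687.47147135 -222.22170326   46.        ] grip [ 592.52282831 -219.09837414   46.        ] -219.3306405244647
[ 590.26823382 -215.77813989  117.99797698] (array([ 0.1, -0.2,  0.3]), array([-0.0027, -0.0036,  0.099 ]))
```

```bash
python3 -m creep '0 0 0.3 -0.0025 -0.0035 0.05 0;0 0 0.3 -0.0025 -0.0035 0.099 0;0 0 0.3 -0.0025 -0.0035 0.099 0;0 0 0.3 -0.0025 -0.0035 0.099 255;0 0 0.3 -0.0025 -0.0035 0.099 255;0 0 0.3 -0.0025 -0.0035 0.099 255;0 0 0.3 -0.0025 -0.0035 0.099 255;0 0 0.3 -0.0025 -0.0035 0.099 255' 100; python3 -c "
from h import *
s=r.sense();print(s['eef_pos'],s['tcp_rot'],s['opening'],s['grasp_force'],s['contact_force'])"
```

```text
clock: 3.15
eef_pos: [594.4, -219.6, 21.8]
tcp_rot: [-3.141, 0.001, 3.11]
contact_force: [-1.3, 1.9, 10.2]
opening: 0.211
grasp_force: 98.0
[ 594.44264607 -219.60596228   21.84050509] [-3.14126915e+00  1.43224837e-03  3.10994450e+00] 0.2110604563719294 98.03946733474731 [-1.32232542  1.85129221 10.1964163 ]
```

```bash
python3 -m creep '0 0 0 0 0 -0.03 255;0 0 0 0 0 -0.08 255;0 0 0 0 0 -0.13 255;0 0 0 0 0 -0.18 255;0 0 0 0 0 -0.19 255' ; cat >> h.py <<'E'
N=np.array([601,143,126.]); a=np.radians(3.6); s25,c25=np.sin(np.radians(25)),np.cos(np.radians(25))
n=np.array([-s25*np.cos(a),-s25*np.sin(a),c25]); wx=np.array([c25*np.cos(a),c25*np.sin(a),s25])
HT=np.array([-93,0,-16.])
def tcp_for(h,ang=0):
    "tool pose with ring h mm above plate, handle turned ang deg clockwise"
    Rm=R.from_rotvec(-np.radians(ang)*n).as_matrix()@toolR(wx,n); return N+h*n-Rm@HT,Rm
E
python3 - <<'E'
from h import *
s=r.sense(); print(s['eef_pos'],s['tcp_rot'],s['opening'],s['contact_force'],s['wrist_torque'])
p,Rm=tcp_for(75); print(p,rel(p,Rm,s)); p[2]+=70; print(rel(p,Rm,s))
f=grab('wrist'); np.savez('w2.npz',**f); cv2.imwrite('pics/w2.png',f['img'][:,:,::-1])
E
```

```text
clock: 3.78
eef_pos: [595.2, -220.1, 213.9]
tcp_rot: [-3.14, 0.005, 3.11]
contact_force: [1.3, 0.8, -4.8]
opening: 0.212
grasp_force: 98.6
[ 595.24171996 -220.05021269  213.87449139] [-3.13983582  0.00517563  3.10989771] 0.21200244671758356 [ 1.25573386  0.8328952  -4.82550171] [-0.00488668  0.08329814  0.00057503]
[491.99442126 136.14195028 140.16866109] (array([ -1.3, -24.7,  -5.3]), array([0.1149, 0.3529, 0.0725]))
(array([ -1.3, -24.7,  -5.3]), array([0.1145, 0.3527, 0.0025]))
```

View pics/w2.png

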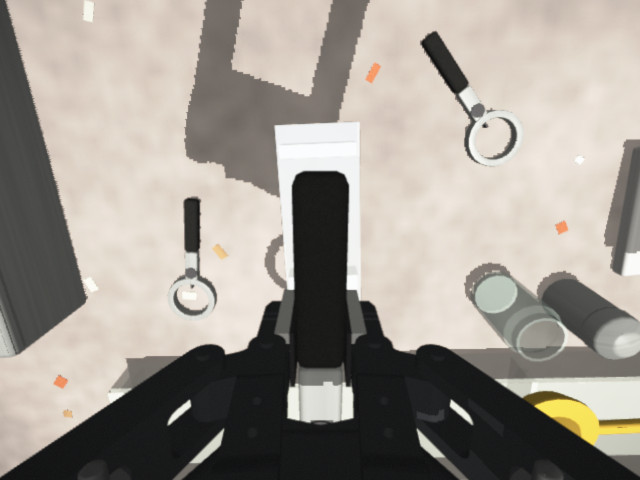

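The wrench is held straight in the pads, with the handle end at (320,172); the rest is empty and the jar and shaker stand clear. Moving over to the clamp.

```bash
python3 -m creep '-0.3 -6 -1.3 0.014 0.044 0 255;-0.6 -12 -2.6 0.029 0.088 0 255;-1 -18 -4 0.043 0.132 0 255;-1.3 -24.7 -5.3 0.057 0.176 0 255;-1.3 -24.7 -5.3 0.072 0.22 0 255;-1.3 -24.7 -5.3 0.086 0.264 0 255;-1.3 -24.7 -5.3 0.1 0.308 0 255;-1.3 -24.7 -5.3 0.1145 0.3527 0.0025 255'
python3 -m creep '0 0 0 0 0 0 255;0 0 0 0 0 0 255'
python3 - <<'E'
from h import *
s=r.sense(); print(s['eef_pos'],s['tcp_rot'])
p,Rm=tcp_for(75); print(rel(p,Rm,s)); p,Rm=tcp_for(45); print(rel(p,Rm,s))
f=grab('scene'); np.savez('s3.npz',**f); g=grab('top'); np.savez('t3.npz',**g)
a=cv2.resize(f['img'][60:300,330:560],None,fx=1.7,fy=1.7); b=cv2.resize(g['img'][180:320,150:290],(408,408),interpolation=cv2.INTER_CUBIC)
print(a.shape); cv2.imwrite('pics/c3.png',np.hstack([a[:,:391],b[:,:]])[:,:,::-1])
E
```

```text
clock: 4.82
eef_pos: [488.3, 137.4, 205.6]
tcp_rot: [3.14, 0.428, -3.08]
contact_force: [0.9, 0.5, -4.2]
opening: 0.214
grasp_force: 98.9
clock: 5.08
eef_pos: [489.2, 136.4, 206.0]
tcp_rot: [3.14, 0.428, -3.078]
contact_force: [0.7, 0.4, -3.8]
opening: 0.215
grasp_force: 99.2
[489.15424721 136.44483698 206.00742894] [ 3.14017328  0.4281236  -3.07807632]
(array([ 0.1, -0.5,  0. ]), array([ 0.0248, -0.0006,  0.0611]))
(array([ 0.1, -0.5,  0. ]), array([ 0.0245, -0.0006,  0.0911]))
(408, 391, 3)
```

View pics/c3.png

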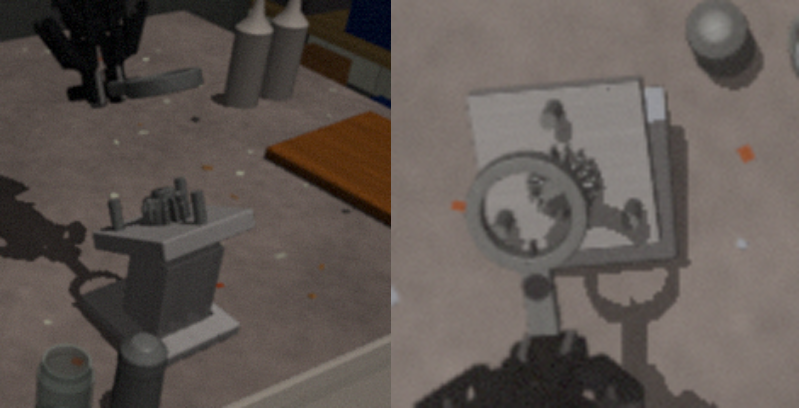

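The left half (scene) shows the held ring edge-on, above and in front of the clamp. In the right half (top) the ring is at crop (527,213). I'll measure the ring's real centre from the depth to correct the tool-to-ring offset.

```bash
python3 - <<'E'
from h import *
s=r.sense(); R0=R.from_euler('xyz',s['tcp_rot']); print('expected head',s['eef_pos']+R0.apply(HT), 'up',-R0.as_matrix()[:,2])
f=dict(np.load('t3.npz')); C=cloud(f)[200:300,160:240].reshape(-1,3)
T=R0.inv().apply(C-s['eef_pos'])  # tool coords
k=(abs(T[:,2]+24)<9)&(T[:,0]<-50)&(T[:,0]>-135)&(abs(T[:,1])<45); Q=T[k]
print(k.sum(), Q.min(0),Q.max(0))
rr=np.hypot(Q[:,0]+93,Q[:,1]); Q=Q[(rr>24)&(rr<42)]
A=np.c_[2*Q[:,:2],np.ones(len(Q))]; c=np.linalg.lstsq(A,(Q[:,:2]**2).sum(1),rcond=None)[0]; print('circle',c[:2],np.sqrt(c[2]+c[:2]@c[:2]))
pl=np.linalg.lstsq(np.c_[Q[:,:2],np.ones(len(Q))],Q[:,2],rcond=None)[0]; print('plane slopes deg',np.degrees(np.arctan(pl[:2])),'z top at ctr',pl@[*c[:2],1], 'median z',np.median(Q[:,2]))
# pixel-based: ring outline in image
m=np.zeros(480*640,bool).reshape(480,640); m[200:300,160:240]=k.reshape(100,80)
p=np.argwhere(m)[:,::-1].astype(np.float32); 
out=cv2.convexHull(p).reshape(-1,2); out=out[out[:,1]<268]; el=cv2.fitEllipse(out); print('ellipse',el)
o,d=ray(f,[el[0]]); nz=R0.as_matrix()[:,2]; q=s['eef_pos']+R0.apply([0,0,-24]); P=o+d[0]*((q-o)@nz)/(d[0]@nz); print('ring top ctr tool',R0.inv().apply(P-s['eef_pos']))
E
```

```text
expected head [567.73719329 140.33589125 260.02025315] up [-0.41555173 -0.0272841   0.90916024]
757 [-129.21255526  -34.72660338  -27.78914229] [-50.51718477  35.64631679 -15.02620675]
circle [-93.04764698  -0.1588346 ] 31.588938684949895
plane slopes deg [-0.62842903 -0.26570769] z top at ctr -23.06289573594162 median z -23.55947607666838
ellipse ((196.3271484375, 252.51771545410156), (40.71049118041992, 42.10612869262695), 108.52447509765625)
ring top ctr tool [-94.89363912  -0.28942498 -24.        ]
```

```bash
python3 -m creep '0.1 -0.5 0 0.0245 -0.0005 0.03 255;0.1 -0.5 0 0.0245 -0.0005 0.06 255;0.1 -0.5 0 0.0245 -0.0005 0.08 255;0.1 -0.5 0 0.0245 -0.0005 0.09 255;0.1 -0.5 0 0.0245 -0.0005 0.09 255'
python3 - <<'E'
from h import *
s=r.sense(); p,Rm=tcp_for(45); print(rel(p,Rm,s)); p,Rm=tcp_for(8); print(rel(p,Rm,s))
R0=R.from_euler('xyz',s['tcp_rot'])
g=grab('top'); np.savez('t4.npz',**g); f=g
C=cloud(f)[200:300,160:250].reshape(-1,3); T=R0.inv().apply(C-s['eef_pos'])
k=(abs(T[:,2]+23.5)<6)&(T[:,0]<-58)&(T[:,0]>-135)&(abs(T[:,1])<45); rr=np.hypot(T[:,0]+93,T[:,1]); k&=(rr>24)&(rr<42); Q=T[k]
A=np.c_[2*Q[:,:2],np.ones(len(Q))]; c=np.linalg.lstsq(A,(Q[:,:2]**2).sum(1),rcond=None)[0]; print('circle',c[:2],len(Q))
k=(rr<16)&(T[:,2]<-0); Q=T[k]; print('inside heights',np.percentile(Q[:,2],[5,25,50,75,95]))
cv2.imwrite('pics/c4.png',cv2.resize(g['img'][200:290,160:250],None,fx=6,fy=6,interpolation=cv2.INTER_CUBIC)[:,:,::-1])
E
```

```text
clock: 5.8
eef_pos: [505.9, 136.4, 115.3]
tcp_rot: [3.141, 0.439, -3.081]
contact_force: [-1.1, 0.4, -3.3]
opening: 0.211
grasp_force: 99.1
(array([-0. ,  0.2, -0.1]), array([0.0021, 0.0006, 0.0015]))
(array([-0. ,  0.2, -0.1]), array([0.0022, 0.0006, 0.0385]))
circle [-94.19361419   0.39192801] 554
inside heights [-4.21014108 -2.48769354 -1.59245581 -0.96592306 -0.14083405]
```

View pics/c4.png

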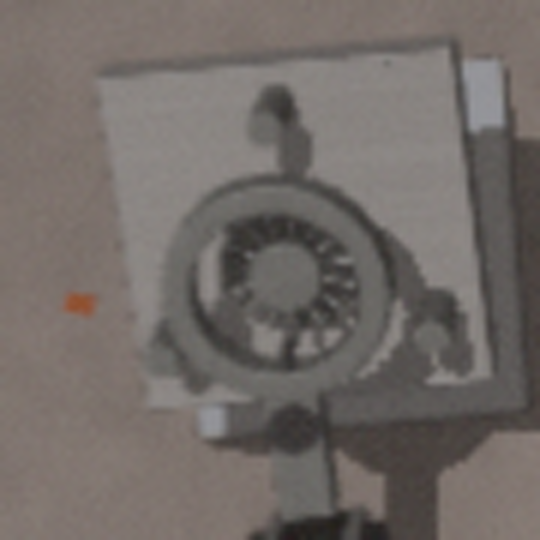

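The ring's outer rim is centred at crop (279,286) and the hub top at (285,280). I'll compare them in plate axes.

```bash
python3 - <<'E'
from h import *
f=dict(np.load('t4.npz')); c=lambda x,y:(160+(x-2.5)/6,200+(y-2.5)/6)
def pl(uv,h): o,d=ray(f,[uv]); return (o+d*((((N-o)@n)+h)/(d@n))[:,None])[0]-N
Ft=np.c_[wx,np.cross(n,wx),n]
for nm,uv,h in (('ring45',c(279,286),53),('hub',c(285,280),32),('postUp',c(266,126),32),('postL',c(165,358),32),('postR',c(430,337),32)): print(nm,(pl(uv,h)@Ft).round(1))
E
```

```text
ring45 [ 4.3 -1.6 53. ]
hub [-1.3  0.2 32. ]
postUp [50.3 -0.8 32. ]
postL [-24.4  42.   32. ]
postR [-24.7 -43.3  32. ]
```

```bash
python3 -m creep '0 0 0 0.004 0.0008 0.003 255;0 0 0 0.004 0.0008 0.008 255;0 0 0 0.004 0.0008 0.013 255;0 0 0 0.004 0.0008 0.018 255;0 0 0 0.004 0.0008 0.022 255;0 0 0 0.004 0.0008 0.022 255'
python3 - <<'E'
from h import *
s=r.sense(); p,Rm=tcp_for(8); print(rel(p,Rm,s)); print(s['contact_force'],s['wrist_torque'])
E
```

```text
clock: 6.6
eef_pos: [511.7, 138.7, 93.9]
tcp_rot: [3.141, 0.44, -3.079]
contact_force: [0.5, 1.8, -4.6]
opening: 0.216
grasp_force: 99.3
(array([ 0. ,  0.2, -0. ]), array([-0.0016, -0.0013,  0.0167]))
[ 0.47409548  1.75033638 -4.64175881] [0.1291134  0.61120522 0.12465406]
```

```bash
python3 -m creep '0 0 0 0 0 0.005 255;0 0 0 0 0 0.01 255;0 0 0 0 0 0.014 255;0 0 0 0 0 0.017 255;0 0 0 0 0 0.017 255'
python3 - <<'E'
from h import *
s=r.sense(); p,Rm=tcp_for(8); print(rel(p,Rm,s)); print(s['contact_force'],s['wrist_torque'])
E
```

```text
clock: 7.22
eef_pos: [518.8, 139.0, 78.5]
tcp_rot: [3.141, 0.44, -3.08]
contact_force: [0.5, 3.0, -4.5]
opening: 0.209
grasp_force: 99.3
(array([ 0. ,  0.2, -0. ]), array([-0.0017, -0.0012, -0.0003]))
[ 0.5146782   2.95851271 -4.47686735] [0.23085861 0.66386495 0.27874645]
```

```bash
cat >> h.py <<'E'
def rep():
    s=r.sense(); R0=R.from_euler('xyz',s['tcp_rot']); M=R0.as_matrix(); Ft=np.c_[wx,np.cross(n,wx),n]
    hd=(s['eef_pos']+R0.apply([-94.5,0,-15.5])-N)@Ft; x=-M[:,0]@Ft
    print('t',s['clock'],'head plate',hd.round(1),'angle cw',-np.degrees(np.arctan2(x[1],x[0])).round(1),'tilt err',np.degrees(np.arccos(-M[:,2]@n)).round(1),'F',M.T.dot(s['contact_force']).round(1),'T',M.T.dot(s['wrist_torque']).round(2))
E
python3 -m creep '0 0 -10 -0.0014 -0.0164 0 255;0 0 -20 -0.0057 -0.0323 0 255;0 0 -30 -0.0127 -0.0473 0 255;0 0 -40 -0.0221 -0.0607 0 255;0 0 -40 -0.0221 -0.0607 0 255;0 0 -40 -0.0221 -0.0607 0 255'; python3 -c "
from h import *
rep()
f=grab('top'); np.savez('t5.npz',**f); C=cloud(f)[200:300,160:250].reshape(-1,3); Ft=np.c_[wx,np.cross(n,wx),n]; q=(C-N)@Ft; rr=np.hypot(q[:,0],q[:,1]); k=(rr>28)&(rr<35); print('ring top h',np.percentile(q[k,2],[10,25,50,75,90]).round(1))"
```

```text
clock: 7.98
eef_pos: [541.2, 78.6, 87.4]
tcp_rot: [-2.85, 0.331, -2.334]
contact_force: [-2.5, -3.6, -5.3]
opening: 0.21
grasp_force: 99.2
t 7.975 head plate [-1.5  0.1  7.5] angle cw -39.8 tilt err 0.1 F [5.8 0.4 3.6] T [-0.28  1.16 -0.06]
ring top h [-149.1    6.1   14.5   16.6   17.8]
```

```bash
python3 -m creep '0 0 10 -0.0014 0.0164 0 255;0 0 20 -0.0057 0.0323 0 255;0 0 30 -0.0127 0.0473 0 255;0 0 40 -0.0221 0.0607 0 255;0 0 50 -0.0338 0.0724 0 255;0 0 60 -0.0473 0.0818 0 255;0 0 70 -0.0622 0.0888 0 255;0 0 80 -0.0781 0.0931 0 255'; python3 -m creep '0 0 1 0 0.0016 0 255;0 0 1 0 0.0016 0 255'; python3 -c "
from h import *
rep(); f=grab('top'); np.savez('t6.npz',**f)
a,b=[cv2.resize(dict(np.load(k))['img'][200:290,160:250],(400,400),interpolation=cv2.INTER_CUBIC) for k in('t5.npz','t6.npz')]
cv2.imwrite('pics/c6.png',np.hstack([a,b])[:,:,::-1])"
```

```text
clock: 9.02
eef_pos: [532.2, 198.2, 86.5]
tcp_rot: [2.868, 0.341, 2.492]
contact_force: [-0.6, -15.1, -2.9]
opening: 0.215
grasp_force: 100.0
clock: 9.28
eef_pos: [533.3, 199.8, 87.0]
tcp_rot: [2.862, 0.338, 2.481]
contact_force: [-4.5, -11.7, -3.8]
opening: 0.213
grasp_force: 100.0
t 9.275 head plate [-0.6  2.   7.4] angle cw 38.7 tilt err 0.3 F [ -2.2 -12.9   1.3] T [ 2.1  -0.14  0.88]
```

View pics/c6.png

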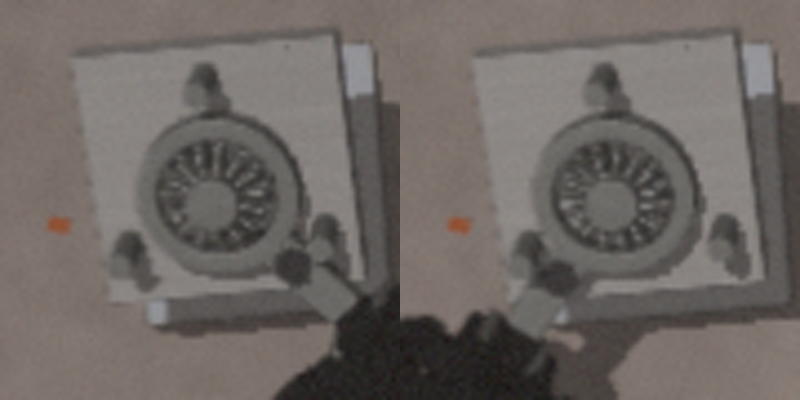

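Both halves show the ring seated on the plate round the fins, with the handle swung from lower right to lower left between the posts. Return stroke next, then drive again.

```bash
python3 -m creep '0 0 -10 -0.0014 -0.0164 0 255;0 0 -20 -0.0057 -0.0323 0 255;0 0 -30 -0.0127 -0.0473 0 255;0 0 -40 -0.0221 -0.0607 0 255;0 0 -50 -0.0338 -0.0724 0 255;0 0 -60 -0.0473 -0.0818 0 255;0 0 -70 -0.0622 -0.0888 0 255;0 0 -80 -0.0781 -0.0931 0 255'; python3 -m creep '0 0 0 0 0 0 255;0 0 0 0 0 0 255' >/dev/null; python3 -c "
from h import *
rep()"
python3 -m creep '0 0 10 -0.0014 0.0164 0 255;0 0 20 -0.0057 0.0323 0 255;0 0 30 -0.0127 0.0473 0 255;0 0 40 -0.0221 0.0607 0 255;0 0 40 -0.0221 0.0607 0 255';python3 -c "
from h import *
rep()"
```

```text
clock: 10.32
eef_pos: [541.0, 83.7, 87.3]
tcp_rot: [-2.865, 0.338, -2.374]
contact_force: [-7.2, 1.6, -6.3]
opening: 0.208
grasp_force: 99.9
t 10.575 head plate [1.7 2.1 7.1] angle cw -37.4 tilt err 0.1 F [ 9.3 -0.2  3.9] T [-0.19  1.7   0.  ]
clock: 11.2
eef_pos: [521.0, 143.9, 79.8]
tcp_rot: [3.121, 0.436, -3.136]
contact_force: [-2.3, -7.2, -5.0]
opening: 0.212
grasp_force: 99.9
t 11.2 head plate [2.6 1.1 7.4] angle cw 3.0 tilt err 0.2 F [ 4.3 -7.3  3.4] T [0.99 0.92 0.5 ]
```

```bash
python3 -m creep '0 0 10 0.0006 0.0162 0 255;0 0 20 -0.0037 0.0318 0 255;0 0 30 -0.0107 0.0465 0 255;0 0 37 -0.0173 0.0559 0 255;0 0 37 -0.0173 0.0559 0 255;0 0 37 -0.0173 0.0559 0 255';python3 -c "
from h import *
rep()"
python3 -m creep '0 0 -10 -0.0014 -0.0164 0 255;0 0 -20 -0.0057 -0.0323 0 255;0 0 -30 -0.0127 -0.0473 0 255;0 0 -40 -0.0221 -0.0607 0 255;0 0 -50 -0.0338 -0.0724 0 255;0 0 -60 -0.0473 -0.0818 0 255;0 0 -70 -0.0622 -0.0888 0 255;0 0 -80 -0.0781 -0.0931 0 255'; python3 -m creep '0 0 0 0 0 0 255;0 0 0 0 0 0 255' >/dev/null; python3 -c "
from h import *
rep()"
```

```text
clock: 11.95
eef_pos: [534.5, 198.7, 87.5]
tcp_rot: [2.856, 0.333, 2.461]
contact_force: [-3.0, -11.8, -4.6]
opening: 0.209
grasp_force: 100.3
t 11.95 head plate [-0.6 -0.6  7.3] angle cw 39.8 tilt err 0.3 F [ -3.3 -12.3   2.7] T [ 2.1  -0.33  0.85]
clock: 12.95
eef_pos: [541.1, 83.3, 87.3]
tcp_rot: [-2.87, 0.345, -2.391]
contact_force: [-5.3, 2.0, -6.9]
opening: 0.214
grasp_force: 100.1
t 13.2 head plate [2.2 0.1 7.2] angle cw -36.3 tilt err 0.1 F [6.9 2.7 3.3] T [-0.51  1.31 -0.19]
```

```bash
python3 -m creep '0 0 -5 0.001 -0.0082 0 255;0 0 -5 0.001 -0.0082 0 255'>/dev/null; python3 -c "
from h import *
rep()"
python3 -m creep '0 0 10 -0.0014 0.0164 0 255;0 0 20 -0.0057 0.0323 0 255;0 0 30 -0.0127 0.0473 0 255;0 0 40 -0.0221 0.0607 0 255;0 0 50 -0.0338 0.0724 0 255;0 0 50 -0.0338 0.0724 0 255';python3 -c "
from h import *
rep()"
python3 -m creep '0 0 10 -0.0014 0.0164 0 255;0 0 20 -0.0057 0.0323 0 255;0 0 30 -0.0127 0.0473 0 255;0 0 30 -0.0127 0.0473 0 255;0 0 30 -0.0127 0.0473 0 255';python3 -c "
from h import *
rep(); f=grab('top'); np.savez('t7.npz',**f)"
```

```text
t 13.45 head plate [ 2.3 -0.4  7.5] angle cw -41.3 tilt err 0.1 F [4.  4.6 3.8] T [-0.79  0.94 -0.32]
clock: 14.2
eef_pos: [521.7, 152.1, 80.4]
tcp_rot: [3.069, 0.434, 3.03]
contact_force: [-0.4, 0.4, -4.4]
opening: 0.212
grasp_force: 100.2
t 14.2 head plate [ 2.8 -0.8  7.7] angle cw 9.1 tilt err 0.2 F [2.3 0.1 3.9] T [0.05 0.65 0.05]
clock: 14.82
eef_pos: [534.8, 195.7, 87.5]
tcp_rot: [2.86, 0.337, 2.476]
contact_force: [-4.5, -10.9, -4.2]
opening: 0.214
grasp_force: 100.6
t 14.825 head plate [ 0.4 -2.5  7.3] angle cw 38.9 tilt err 0.3 F [ -1.6 -12.3   1.6] T [ 2.08 -0.12  0.82]
```

I need the nut's turn itself, so I'll measure the phase of the fin pattern (mod 24°) in the top view.

```bash
cat >> h.py <<'E'
def phase(f,h=25):
    "phase of fins, deg clockwise mod 24, and strength, for some radii"
    Ft=np.c_[wx,np.cross(n,wx),n]; T=np.linalg.inv(f['world_from_camera']); t=np.radians(np.arange(0,360,1)); out=[]
    img=cv2.cvtColor(f['img'],cv2.COLOR_RGB2GRAY).astype(np.float32)
    z=0
    for rad in (15,16,17,18,19,20,21):
        P=N+np.c_[rad*np.cos(t)-.4,-rad*np.sin(t)-.2,0*t+h]@Ft.T   # t clockwise
        c=P@T[:3,:3].T+T[:3,3]; uv=cv2.projectPoints((c*[1,-1,-1]),np.zeros(3),np.zeros(3),f['K'],np.array(f['D'],float))[0].reshape(-1,2).astype(np.float32)
        v=cv2.remap(img,uv[:,0].reshape(1,-1),uv[:,1].reshape(1,-1),cv2.INTER_CUBIC)[0]; v=v/cv2.blur(v.reshape(1,-1),(49,1),borderType=cv2.BORDER_REFLECT)[0]
        F=np.fft.fft(v-v.mean()); z+=F[15]; out.append(abs(F[15])/np.sqrt((abs(F[11:20])**2).mean()))
    return round(float((np.degrees(-np.angle(z))/15)%24),1),np.round(out,1)
E
python3 - <<'E'
from h import *
for k in ('top0','t3','t4','t5','t6','t7'): print(k,phase(dict(np.load(k+'.npz'))))
E
python3 -m creep '0 0 -10 -0.0014 -0.0164 0 255;0 0 -20 -0.0057 -0.0323 0 255;0 0 -30 -0.0127 -0.0473 0 255;0 0 -40 -0.0221 -0.0607 0 255;0 0 -50 -0.0338 -0.0724 0 255;0 0 -60 -0.0473 -0.0818 0 255;0 0 -70 -0.0622 -0.0888 0 255;0 0 -80 -0.0781 -0.0931 0 255'; python3 -m creep '0 0 0 0 0 0 255;0 0 0 0 0 0 255' >/dev/null; python3 -c "
from h import *
rep(); print(phase(grab('top')))"
```

```text
top0 (11.9, array([2. , 2.1, 2.2, 2.3, 2.3, 2.1, 1.9], dtype=float32))
t3 (11.3, array([0.9, 1.2, 1.5, 1.6, 1.6, 1.4, 1.1], dtype=float32))
t4 (12.7, array([2.1, 2.1, 2.1, 2.1, 2.1, 2.1, 1.5], dtype=float32))
t5 (12.2, array([1.9, 2.1, 2.2, 2.4, 2.4, 2.4, 2.4], dtype=float32))
t6 (9.4, array([2.3, 2.2, 2.3, 2.5, 2.2, 2. , 1.8], dtype=float32))
t7 (3.4, array([2.1, 2.5, 2.7, 2.8, 2.6, 2.4, 2.2], dtype=float32))
clock: 15.88
eef_pos: [543.0, 80.2, 88.1]
tcp_rot: [-2.866, 0.343, -2.381]
contact_force: [-6.9, 3.3, -6.8]
opening: 0.206
grasp_force: 100.5
t 16.125 head plate [ 2.9 -2.2  7.1] angle cw -36.9 tilt err 0.1 F [6.7 4.7 2.5] T [-1.03  1.28 -0.48]
(2.1, array([2.4, 2.4, 2.4, 2.4, 2.4, 2.3, 2.1], dtype=float32))
```

```bash
python3 -m creep '0 0 -4 0.001 -0.0066 0 255;0 0 -4 0.001 -0.0066 0 255'>/dev/null; P='from h import *
rep(); print(phase(grab("top")))'; python3 -c "$P"
python3 -m creep '0 0 10 -0.0014 0.0164 0 255;0 0 20 -0.0057 0.0323 0 255;0 0 20 -0.0057 0.0323 0 255'>/dev/null;python3 -c "$P"
python3 -m creep '0 0 10 -0.0014 0.0164 0 255;0 0 10 -0.0014 0.0164 0 255'>/dev/null;python3 -c "$P"
python3 -m creep '0 0 10 -0.0014 0.0164 0 255;0 0 10 -0.0014 0.0164 0 255'>/dev/null;python3 -c "$P"
python3 -m creep '0 0 10 -0.0014 0.0164 0 255;0 0 10 -0.0014 0.0164 0 255'>/dev/null;python3 -c "$P"
```

```text
t 16.425 head plate [ 2.2 -2.1  7.2] angle cw -41.0 tilt err 0.0 F [ 0.2 14.6  2.8] T [-2.29  0.35 -0.71]
(2.2, array([2.4, 2.3, 2.4, 2.5, 2.5, 2.5, 2.3], dtype=float32))
t 16.85 head plate [ 2.5 -2.3  7.3] angle cw -20.8 tilt err 0.1 F [6.6 4.6 3.7] T [-0.74  1.4  -0.44]
(2.1, array([2.4, 2.4, 2.5, 2.5, 2.5, 2.4, 2.2], dtype=float32))
t 17.15 head plate [ 2.7 -2.4  7.3] angle cw -10.8 tilt err 0.1 F [7.9 0.7 3.7] T [-0.14  1.61 -0.13]
(2.1, array([2.4, 2.4, 2.4, 2.5, 2.5, 2.4, 2.2], dtype=float32))
t 17.45 head plate [ 0.4 -4.5  6.7] angle cw -0.9 tilt err 0.3 F [  9.3 -11.8   5.2] T [ 1.63  1.68 -0.69]
(3.5, array([2. , 2.4, 2.6, 2.7, 2.6, 2.5, 2.3], dtype=float32))
t 17.75 head plate [ 2.2 -3.   7.1] angle cw 9.1 tilt err 0.1 F [10.1  1.2  2.2] T [-0.01  2.12 -0.23]
(3.2, array([2.3, 2.6, 2.8, 2.8, 2.7, 2.5, 2.2], dtype=float32))
```

```bash
P='from h import *
rep(); print(phase(grab("top"))[0])'
for i in 1 2; do :; done
python3 -m creep '0 0 5 -0.0004 0.0082 0 255;0 0 5 -0.0004 0.0082 0 255'>/dev/null;python3 -c "$P"
python3 -m creep '0 0 5 -0.0004 0.0082 0 255;0 0 5 -0.0004 0.0082 0 255'>/dev/null;python3 -c "$P"
python3 -m creep '0 0 5 -0.0004 0.0082 0 255;0 0 5 -0.0004 0.0082 0 255'>/dev/null;python3 -c "$P"
python3 -m creep '0 0 5 -0.0004 0.0082 0 255;0 0 5 -0.0004 0.0082 0 255'>/dev/null;python3 -c "$P"
python3 - <<'E'
from h import *
f=grab('top'); a=cv2.resize(f['img'][205:290,165:250],(590,590),interpolation=cv2.INTER_CUBIC); cv2.imwrite('pics/c8.png',a[:,:,::-1])
E
```

```text
t 18.05 head plate [ 1.8 -3.2  7.1] angle cw 14.1 tilt err 0.1 F [10.  -1.5  3.5] T [0.34 1.95 0.05]
3.2
t 18.35 head plate [ 0.2 -4.2  6.8] angle cw 19.0 tilt err 0.3 F [12.9 -5.9  1.7] T [ 0.98  2.1  -0.29]
3.3
t 18.65 head plate [-1.9 -5.1  6.3] angle cw 23.9 tilt err 0.5 F [ 13.8 -11.2   1.2] T [ 1.85  2.29 -1.14]
3.6
t 18.95 head plate [-3.9 -6.3  6.1] angle cw 28.7 tilt err 0.7 F [ 15.9 -18.7   0.1] T [ 2.63  2.35 -2.28]
3.5
```

View pics/c8.png

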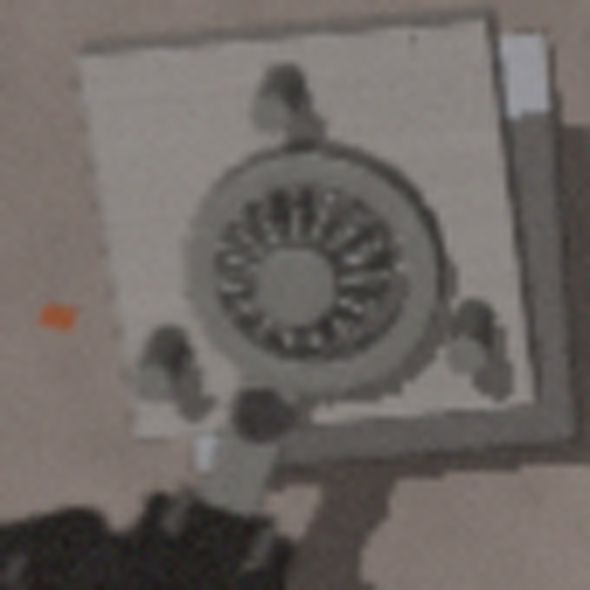

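The nut's fin phase stays at 3.5° under about 1.8 N m, five times its turning torque. The total turn is about 135°, which implies a start of 0.64 rad, so it is at the end stop. In the last crop the ring is still seated round the fins, with the hub at (297,290) and the pivot dot at (262,413). I'll unload back to mid-swing.

```bash
python3 -m creep '0 0 -10 -0.0014 -0.0164 0 255;0 0 -20 -0.0057 -0.0323 0 255;0 0 -28 -0.0111 -0.0444 0 255;0 0 -28 -0.0111 -0.0444 0 255';python3 -c "
from h import *
rep(); print(phase(grab('top')))"
```

```text
clock: 19.55
eef_pos: [522.1, 136.7, 80.0]
tcp_rot: [3.134, 0.439, -3.095]
contact_force: [-7.9, 7.3, -8.0]
opening: 0.209
grasp_force: 101.3
t 19.55 head plate [ 3.3 -2.8  7.5] angle cw 0.8 tilt err 0.2 F [10.2  7.6  4.1] T [-1.25  1.94 -0.69]
(3.3, array([2.2, 2.6, 2.7, 2.8, 2.7, 2.4, 1.9], dtype=float32))
```

```bash
python3 -m creep '0 0 0 0.0035 0.0025 0 255;0 0 0 0.0035 0.0025 0 255;0 0 0 0.0035 0.0025 0 255';python3 -c "
from h import *
rep()"
python3 -m creep '0 0 0 0 0 -0.004 255;0 0 0 0 0 -0.008 255;0 0 0 0 0 -0.012 255;0 0 0 0 0 -0.012 255';python3 -c "
from h import *
rep(); print(phase(grab('top'))[0])"
```

```text
clock: 19.98
eef_pos: [520.3, 139.2, 79.4]
tcp_rot: [3.134, 0.441, -3.097]
contact_force: [0.7, -0.8, -3.2]
opening: 0.214
grasp_force: 101.3
t 19.975 head plate [ 1.6 -0.3  7.8] angle cw 1.0 tilt err 0.2 F [ 0.8 -0.9  3.2] T [ 0.02  0.59 -0.05]
clock: 20.48
eef_pos: [514.6, 138.6, 90.3]
tcp_rot: [3.135, 0.44, -3.097]
contact_force: [-0.2, -0.9, -3.1]
opening: 0.21
grasp_force: 101.3
t 20.475 head plate [ 1.  -0.5 20.1] angle cw 0.9 tilt err 0.2 F [ 1.6 -0.9  2.7] T [-0.01  0.57  0.03]
3.0
```

```bash
python3 -m creep '0 0 0 0 0 -0.02 255;0 0 0 0 0 -0.06 255;0 0 0 0 0 -0.11 255;0 0 0 0 0 -0.13 255;0 0 0 0 0 -0.13 255';python3 - <<'E'
from h import *
s=r.sense(); print(s['eef_pos'],phase(grab('top')))
Rm=toolR([1,-.0265,0],[0,0,1]); p=[594,-220,180]; print(rel(p,Rm,s))
E
```

```text
clock: 21.15
eef_pos: [459.7, 135.5, 209.0]
tcp_rot: [3.134, 0.442, -3.097]
contact_force: [0.3, 0.3, -3.6]
opening: 0.213
grasp_force: 101.5
[459.74606753 135.45973739 208.98332554] (2.5, array([2.1, 2.3, 2.4, 2.5, 2.3, 2.1, 2. ], dtype=float32))
(array([ 1.4, 25.3,  4.1]), array([-0.0943, -0.3617,  0.0739]))
```

```bash
python3 -m creep '0 0 0 -0.0118 -0.0452 0.009 255;0 0 0 -0.0236 -0.0904 0.018 255;0 0 0 -0.0354 -0.1356 0.027 255;0 0 0 -0.047 -0.181 0.037 255;0.35 6 1 -0.059 -0.226 0.046 255;0.7 12 2 -0.071 -0.271 0.055 255;1 18 3 -0.083 -0.316 0.064 255;1.4 25.3 4.1 -0.0943 -0.3617 0.0739 255'
python3 -m creep '0 0 0 0 0 0 255;0 0 0 0 0 0 255;0 0 0 0 0 0 255'
python3 - <<'E'
from h import *
s=r.sense(); R0=R.from_euler('xyz',s['tcp_rot']); Rm=toolR([1,-.0265,0],[0,0,1]); print(s['eef_pos'],rel([594,-220,22],Rm,s))
f=grab('top'); np.savez('t9.npz',**f); C=cloud(f)[150:300,350:430].reshape(-1,3); T=R0.inv().apply(C-s['eef_pos'])
k=(abs(T[:,2]+23.5)<7)&(T[:,0]<-60)&(T[:,0]>-140)&(abs(T[:,1])<45); rr=np.hypot(T[:,0]+94,T[:,1]); k&=(rr>24)&(rr<42); Q=T[k]
A=np.c_[2*Q[:,:2],np.ones(len(Q))]; c=np.linalg.lstsq(A,(Q[:,:2]**2).sum(1),rcond=None)[0]; print('circle tool',c[:2],np.sqrt(c[2]+c[:2]@c[:2]),len(Q))
pl=np.linalg.lstsq(np.c_[Q[:,:2],np.ones(len(Q))],Q[:,2],rcond=None)[0]; print('slopes',np.degrees(np.arctan(pl[:2])),'z ctr',pl@[*c[:2],1])
print('head world',s['eef_pos']+R0.apply([*c[:2],-15.5]))
E
```

```text
clock: 22.2
eef_pos: [593.4, -222.6, 176.2]
tcp_rot: [-3.139, -0.008, 3.113]
contact_force: [1.2, 0.7, -4.3]
opening: 0.216
grasp_force: 101.2
clock: 22.58
eef_pos: [592.5, -219.5, 177.7]
tcp_rot: [-3.14, -0.004, 3.116]
contact_force: [0.7, 0.1, -5.0]
opening: 0.213
grasp_force: 101.3
[ 592.47477753 -219.51569825  177.68808819] (array([-0.1, -0.2,  0. ]), array([-0.0021, -0.0002,  0.1557]))
circle tool [-93.30553689   2.59066921] 29.861837039663598 241
slopes [ 1.02701424 -1.83914749] z ctr -22.49339462423543
head world [ 685.87107353 -219.31646532  192.85308017]
```

```bash
python3 -m creep '0 0 0 -0.001 0 0.05 255;0 0 0 -0.001 0 0.1 255;0 0 0 -0.001 0 0.13 255;0 0 0 -0.001 0 0.145 255;0 0 0 -0.001 0 0.15 255;0 0 0 -0.001 0 0.153 255;0 0 0 -0.001 0 0.154 255;0 0 0 -0.001 0 0.154 255'; python3 -c "
from h import *
s=r.sense();print(s['eef_pos'],s['contact_force'],s['wrist_torque'])"
```

```text
clock: 23.62
eef_pos: [594.5, -220.9, 25.3]
tcp_rot: [-3.139, -0.001, 3.115]
contact_force: [0.5, -0.5, -4.3]
opening: 0.209
grasp_force: 101.1
[ 594.47690689 -220.85766358   25.27797684] [ 0.49984725 -0.51716778 -4.27161742] [ 0.04855529  0.08119415 -0.03908953]
```

Still carrying the weight, about 3 mm above the rest. I'll lower in small steps until it touches.

```bash
python3 -m creep '0 0 0 0 0 0.001 255;0 0 0 0 0 0.002 255;0 0 0 0 0 0.003 255;0 0 0 0 0 0.003 255'
python3 -m creep '0 0 0 0 0 0.0005 255;0 0 0 0 0 0.001 255'
```

```text
clock: 24.12
eef_pos: [594.1, -220.8, 21.9]
tcp_rot: [-3.139, -0.002, 3.115]
contact_force: [-2.4, 0.3, 1.6]
opening: 0.214
grasp_force: 102.0
clock: 24.38
eef_pos: [594.1, -220.8, 21.8]
tcp_rot: [-3.139, -0.002, 3.115]
contact_force: [-7.8, 2.2, 17.6]
opening: 0.212
grasp_force: 103.9
```

Touched down (17 N). I'll ease up 1 mm, open, and retract.

```bash
python3 -m creep '0 0 0 0 0 -0.001 255;0 0 0 0 0 -0.001 120;0 0 0 0 0 -0.001 0;0 0 0 0 0 -0.001 0;0 0 0 0 0 -0.001 0;0 0 0 0 0 -0.001 0;0 0 0 0 0 -0.001 0;0 0 0 0 0 -0.001 0'
python3 -m creep '0 0 0 0 0 -0.02 0;0 0 0 0 0 -0.06 0;0 0 0 0 0 -0.11 0;0 0 0 0 0 -0.16 0;0 0 0 0 0 -0.2 0;0 0 0 0 0 -0.2 0;0 0 0 0 0 -0.2 0'
python3 - <<'E'
from h import *
f=grab('wrist'); C=cloud(f); img=f['img']
q=C.reshape(-1,3); k=(q[:,2]>20)&(q[:,2]<60)&(q[:,0]>500)&(q[:,0]<740)&(abs(q[:,1]+220)<45); 
rr=(q[:,0]>640)&k; print('ring z pts',np.percentile(q[rr,2],[10,50,90]).round(1),rr.sum())
hm=(img.max(2)<40).reshape(-1)&k&(q[:,0]<625); H=q[hm]; print('handle',H.min(0).round(0),H.max(0).round(0),H.mean(0).round(1)); kk=np.polyfit(H[:,0],H[:,1],1); print('yaw',np.degrees(np.arctan(kk[0])),'head y at 687',np.polyval(kk,687))
Q=q[rr&(q[:,2]>40)]; print('ring x range',np.percentile(Q[:,0],[1,99]),'y',np.percentile(Q[:,1],[1,99]))
pl=np.linalg.lstsq(np.c_[H[:,:2],np.ones(len(H))],H[:,2],rcond=None)[0]; print('handle slope deg',np.degrees(np.arctan(pl[:2])))
t=grab('top'); d=cv2.absdiff(t['img'],np.load('top0.npz')['img']).max(2); print('jar/shaker diff',np.percentile(d[175:220,245:320],[50,99]),'phase',phase(t)); s=r.sense(); print(s['clock'],s['eef_pos'],s['contact_force'])
E
```

```text
clock: 25.38
eef_pos: [594.0, -220.7, 21.5]
tcp_rot: [-3.139, -0.003, 3.115]
contact_force: [-0.2, -0.1, -0.2]
opening: 0.998
grasp_force: 0.0
clock: 26.25
eef_pos: [594.2, -220.1, 222.0]
tcp_rot: [-3.139, -0.002, 3.115]
contact_force: [0.4, -0.9, -0.8]
opening: 0.998
grasp_force: 0.0
ring z pts [29.5 38.1 46.5] 4322
handle [ 532. -229.   43.] [ 608. -211.   48.] [ 565.6 -220.3   45.6]
yaw -2.0541551812148535 head y at 687 -224.65814446958802
ring x range [641.05191645 721.12760984] y [-257.77564602 -190.22612642]
handle slope deg [-0.15042099 -1.22739738]
jar/shaker diff [3. 9.] phase (2.7, array([2.2, 2.4, 2.5, 2.5, 2.2, 1.9, 1.8], dtype=float32))
26.35 [ 593.74403142 -219.95990202  220.58887158] [-0.82436007 -0.6189974  -0.42237484]
```

```bash
python3 -c "
from rig import r
print(r.sign_off())"
```

```text
the job is handed in; nothing more can be done
None
```

I've handed the job in at about 26 s: the nut is at its end stop as far as I can tell (about 135° of turn, estimated from the camera and force readings), the wrench lies flat and released on its rest, and the jar and shaker haven't moved.

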